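# Gauge the slicer bed at full cam lift

## Task

Set up the slicer stand: slide the flat gauge, blade first, into the gap between the stand's bed and the black pressure foot until its shoulder is fully home against the ends of the two ribs, and let go of it while the crank lever is still down. Then swing the crank lever up until it stands straight up, where its cam lifts the bed to its highest point and nips the gauge under the foot. The lever springs back, so hold it there: the program finishes while the robot is still holding the lever upright and no longer touches the gauge; leave the tumbler, bowl and tub nearby alone.

Things in the scene. Friction and masses are not known exactly. Their poses are not given: they have to be found in the camera images.
- slicer_stand: Grey metal stand of a hand slicer, fixed, 165 x 100 mm, 115 mm high. Origin: on the worktop below the cam shaft, mid-width. x: direction in which the gauge slides in, roughly away from the robot; y left; z up. Two cheeks (y +-34 to 42, x -11 to 39 mm) carry a bridge (x -2 to 32, z 99 to 112 mm). Below it is a steel bed, 60 mm wide, x -100 to +45 mm, top at z 65 mm (lever down) to 74 mm.
- slot_mouth (a point): Point on top of the bed midway between the near ends of its two ribs (stand x = -30, y = 0, z = 65 mm); it rises with the bed. Axes as the stand's. The ribs, 7 mm high, run from x = -30 to +42 mm and leave a 37 mm wide channel between them for the blade. The gauge's shoulder stops against these rib ends.
- press_foot: Black pressure foot under the bridge: 30 mm along x, 26 mm wide, 9 mm thick, x = 0 to 30 mm of the stand. Origin: middle of the near edge of its underside, z = 79 mm. Springs push it down; it can rise 7 mm. The gap between bed and foot is 14 mm with the lever down; at full lift the bed squeezes the 7 mm thick gauge against it with about 8 N.
- gauge_grip (a point): Middle of the upright grip tab of the loose steel gauge (90 to 145 g), 34 mm above its underside. Tab: 32 mm along x, 14 mm thick along y, top 18 mm above this point; pinch it across y. It stands on a plate 7 mm thick, 46 mm wide, x = -20 to +40 mm; the front edge is the shoulder. x points to the blade tip, z up. The gauge starts flat on the worktop. Home: stand x = -70, y = 0, z = 99 mm.
- gauge_tip (a point): Middle of the end of the gauge's blade, half-way through its thickness: 102 mm ahead of the grip point along the gauge's x, 30.5 mm below it. Same axes. The blade is 7 mm thick and 30 mm wide (24 mm over the last 8 mm) and reaches 62 mm ahead of the shoulder. Fully home, this point lies at stand x = +32 mm.
- cam_lever (a joint): Angle of the crank lever, rad. 0: at rest, pointing to the stand's +x, 0.35 rad above level. It grows as the lever swings up and towards the stand's -x. At 1.22 the lever stands straight up: highest lift. Beyond that (stop at 2.0) the bed sinks again. A spring drives it back to 0: 2 N at the handle at rest, 3 to 4 N at the top.
- crank_grip (a point): Middle of the lever's round black handle (diameter 14 mm, 60 mm long along the stand's y), the point to hold. The handle sticks out to the stand's -y from the lever's end, 90 mm from the shaft; the flat arm lies 32 mm to the +y side of this point. At rest: stand x = +85, y = -88, z = 65 mm; straight up: x = 0, y = -88, z = 124 mm. Axes turn with the lever; at rest they are the stand's.
- shaft (a point): Point on the cam shaft's axis, level in y with crank_grip: stand x = 0, y = -88, z = 34 mm. The lever turns about the stand's y direction through it, radius 90 mm. Axes as the stand's.
- tumbler: Loose steel tumbler, 71 mm across, 104 mm high; a bystander. Origin under its centre.
- bowl: Loose small steel bowl, 80 mm across, 34 mm high; a bystander. Origin under its centre.
- tub: Loose round tub with a lid, 112 mm across, 55 mm high; a bystander. Origin under its centre.

How it is judged:
On the way, in this order (a step that is already met when the one before it is completed fails the run):
1. the gauge lies fully home in the gap and is let go, with the lever still down (x of gauge_tip in the frame of slicer_stand between 0.027 and 0.037 m and y of gauge_tip in the frame of slicer_stand between -0.007 and 0.007 m and angle between the x axis of gauge_tip and the x axis of slicer_stand, either way round below 0.15 rad and z of gauge_tip in the frame of slicer_stand between 0.062 and 0.078 m and contact force between each of the fingers, the arm and gauge below 0.2 N and value of joint cam_lever below 0.3 rad), for 0.2 s.
2. the lever stands straight up, at the highest lift, and the gauge is nipped (x of gauge_tip in the frame of slicer_stand between 0.027 and 0.037 m and y of gauge_tip in the frame of slicer_stand between -0.007 and 0.007 m and angle between the x axis of gauge_tip and the x axis of slicer_stand, either way round below 0.15 rad and value of joint cam_lever between 1.09 and 1.35 rad and contact force between press_foot and gauge above 2 N), for 0.3 s.
At the end, for the whole second after the job is handed in: The robot holds the lever still (over 0.7 N) within 0.13 rad of straight up; the gauge is not touched by the robot, is home (tip at stand x 27 to 37 mm, within 7 mm of the middle, parallel within 0.15 rad) and nipped under the foot with over 2 N (all of step 2 and contact force between each of the fingers, the arm and gauge below 0.2 N and contact force between any of the fingers, the arm and cam_lever above 0.7 N and velocity of joint cam_lever between -0.1 and 0.1 rad/s); the arm keeps its last pose, push and grip.
It fails at once if the tumbler is pushed more than 30 mm (distance of tumbler from where it was at the start of the episode above 0.03 m).
It fails at once if the bowl is pushed more than 30 mm (distance of bowl from where it was at the start of the episode above 0.03 m).
It fails at once if the tub is pushed more than 30 mm (distance of tub from where it was at the start of the episode above 0.03 m).
It also fails if it takes over 51 s, if anything falls off the work surface, if the arm or the gripper's body presses on something with over 40 N, if the wrist force passes 120 N, or if a joint passes its speed limit or range.

## Robot

A 7-joint arm with a two-finger parallel gripper is mounted at the origin on a cart in front of the work surface, level with it; the furniture and walls round the work are solid. World frame = base frame: x ahead of the robot, y to its left, z up, the work surface at z = 0. Lengths are in m, angles in rad, forces in N, time in s.
With the tool pointing down it reaches from about 0.35 to 0.9 m from the base axis. Payload 8.1 kg.
Tool frame: the origin (TCP) lies midway between the tips of the shut fingers; the grasp point (between the pads) lies 19 mm behind it; z points along the fingers, y is the line along which they close (so a half turn about z gives the same grasp; the last joint's range is limited). The gripper opens to 85 mm and grips with 20 to 120 N. Pads are 22 mm wide; open, the fingers measure 114 mm over their backs; the gripper's body (76 mm by 85 mm) begins 54 mm behind the grasp point. The pads swing forward as they close: fully open they stand 13 mm farther back than shut.
Start: joints at [-1.204, 0.434, 0.025, 1.573, -0.012, 1.134, -0.075], TCP at [0.283, 0.557, 0.231] pointing down, gripper open.
Joint ranges: [-2.62, 2.62], [-0.44, 2.09], [-1.27, 1.32], [0.08, 2.57], [-1.32, 4.46], [0.12, 2], [-2.74, 2.74]. Speed limits (rad/s): [2.22, 2.22, 3.01, 3.01, 3.14, 3.14, 3.14].

## Interface

Orientations are given as a rotation vector (axis times angle).
In Python, from bench import bot, claw, kinematics, monitor, cams, order gives the robot as it stands. Calls block until the motion is done:
- bot.move_ptp(position, orientation): joint-space move of the TCP to a pose.
- bot.movel(position, ori=None, velocity=0.15, stop_force=None): straight line of the TCP; ori=None keeps the orientation; velocity is the mean speed in m/s. With stop_force (N) it stops when the force on the tool has changed by that much, and returns True; else False.
- bot.set_joints(angles): joint-space move.
- claw.let_go() and claw.grab(effort=None): open the fingers fully, or close them until they stop; effort is the grip in N (None keeps the last).
- bot.hold(seconds).
- kinematics.inverse_kinematics(position, orientation): joint angles nearest the present ones, or None.
- monitor.read_state(): the state.
- cams.camera(name): name is "scene" or "top" or "wrist"; returns the picture (480x640x3 uint8, blue, green, red); there is no depth.
- cams.calibration(name): a dict with "mtx" (3x3 intrinsics, pixels), "k1" (the pictures are not rectified: a ray, as slopes to the right and down, at radius r is drawn at 1 + k1 r^2 times it, then the intrinsics apply), "world_from_camera" (4x4, takes a point from camera to world coordinates). Camera axes: x right, y up, looking along -z (the intrinsics and any distortion apply to the point x, -y, -z); pixel columns grow to the right and rows downward; lengths in m; the calibration is good to about 2 mm. A picture is of the moment at which its call begins: read the wrist's pose just before it. calibration takes no time and is no camera call; for the wrist camera it gives the pose at the moment of the call.
A pose or a line that the arm cannot do raises bot.IKError and nothing moves.
- order.close_job(): hands the job in; it is judged then, once.
The state is a dict: "t": time; "joints": joint angles; "joint_vel": joint speeds; "joint_efforts": joint torques, N m; "ee_pos": TCP position; "tool_rot": TCP orientation; "force": force on the tool from outside, world axes, zero at the start; "ft_torque": the same for the moment, N m; "grip_width": finger opening in m; "grasp_force": force on a finger pad.
Only numpy, scipy, OpenCV 4.12 (cv2) and the standard library are available. Lean on these libraries where they do the work, as an engineer would, in place of code of your own. Each camera call takes 0.05 s, during which the arm holds its last target. There are 200 camera calls.

## Working session

There is one attempt and no reset: what is moved stays moved. The work goes in short steps, each a Python script; the robot and the scene stay as the last script left them, time stands still between calls to the robot, and variables do not carry over. Pictures are saved under pics/ and viewed, at most 11 in all, crops included, and the job is handed in when it is done.

```bash
ls; mkdir -p pics; python3 - <<'E'
from bench import bot, claw, kinematics, monitor, cams, order
import cv2
for n in("scene","top"):
    cv2.imwrite(f"pics/{n}0.png",cams.camera(n)); print(n,cams.calibration(n))
print(monitor.read_state())
E
```

```text
pics
scene {'mtx': array([[520.09505937,   0.        , 320.98065049],
       [  0.        , 520.09505937, 242.43873084],
       [  0.        ,   0.        ,   1.        ]]), 'k1': -0.06841416887641019, 'world_from_camera': array([[-0.67196177,  0.28050884, -0.68540657, -0.26957867],
       [-0.74051218, -0.26754355,  0.61649182,  0.95591482],
       [-0.0104447 ,  0.92181085,  0.38749925,  0.58816838],
       [ 0.        ,  0.        ,  0.        ,  1.        ]])}
top {'mtx': array([[611.43909266,   0.        , 313.98973059],
       [  0.        , 611.43909266, 236.93557507],
       [  0.        ,   0.        ,   1.        ]]), 'k1': -0.00164338115130858, 'world_from_camera': array([[ 0.01025125,  0.99871503, -0.04963062,  0.51738119],
       [-0.99987907,  0.00965744, -0.01218956,  0.17440272],
       [-0.01169459,  0.04974958,  0.99869325,  1.44912712],
       [ 0.        ,  0.        ,  0.        ,  1.        ]])}
{'t': 0.1, 'joints': array([-1.20360311,  0.43516912,  0.02497959,  1.57399054, -0.01163149,
        1.13401893, -0.07507429]), 'joint_vel': array([ 0.00127204, -0.00088612,  0.00110558, -0.00322027,  0.00148246,
        0.00126282,  0.00096358]), 'joint_efforts': array([ 2.36159707e-03, -6.71750808e+01,  1.02769196e+00, -3.16901386e+01,
        1.56863267e-02,  7.31354405e-03,  3.61008154e-05]), 'ee_pos': array([0.282774  , 0.5568637 , 0.23060071]), 'tool_rot': array([-7.31222921e-01, -3.05507027e+00,  2.23332114e-03]), 'force': array([-0.43717124,  0.07537937, -0.34435756]), 'ft_torque': array([-0.03631013,  0.0172149 , -0.05273258]), 'grasp_force': 0.0, 'grip_width': 0.08520766111579597}
```

View pics/scene0.png

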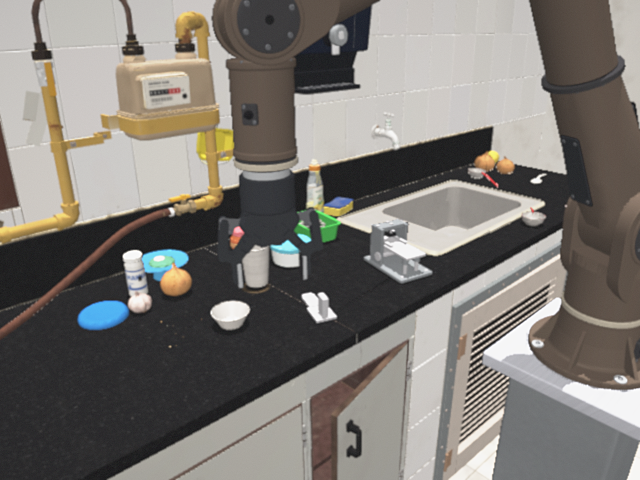

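View pics/top0.png

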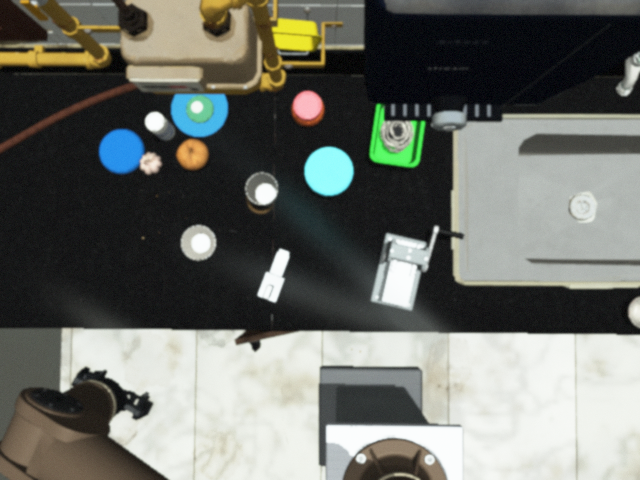

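The scene view shows the gauge, stand, bowl, tumbler and tub clear of each other. In the top view the gauge is near (273,277), the stand near (400,270) and the lever handle near (450,234). I'll enlarge those areas.

```bash
cat > h.py <<'E'
import numpy as np, cv2
def pix2world(cal,uv,z):
    K=cal["mtx"];T=cal["world_from_camera"]
    d=np.array([(uv[0]-K[0,2])/K[0,0],(uv[1]-K[1,2])/K[1,1]]);s=d.copy()
    for _ in range(10): s=d/(1+cal["k1"]*(s@s))
    r=T[:3,:3]@np.array([s[0],-s[1],-1]);o=T[:3,3]
    return o+r*(z-o[2])/r[2]
def world2pix(cal,p):
    K=cal["mtx"];T=cal["world_from_camera"]
    c=T[:3,:3].T@(np.asarray(p)-T[:3,3]);s=np.array([c[0],-c[1]])/-c[2]
    s=s*(1+cal["k1"]*(s@s)); return np.array([K[0,0]*s[0]+K[0,2],K[1,1]*s[1]+K[1,2]])
E
python3 - <<'E'
import cv2,numpy as np
i=cv2.imread("pics/top0.png")
a=cv2.resize(i[240:310,250:300],None,fx=8,fy=8,interpolation=cv2.INTER_CUBIC)
b=cv2.resize(i[220:315,365:470],None,fx=5.8,fy=5.8,interpolation=cv2.INTER_CUBIC)
cv2.imwrite("pics/ca.png",a);cv2.imwrite("pics/cb.png",b);print(a.shape,b.shape)
E
```

```text
(560, 400, 3) (551, 609, 3)
```

View pics/ca.png

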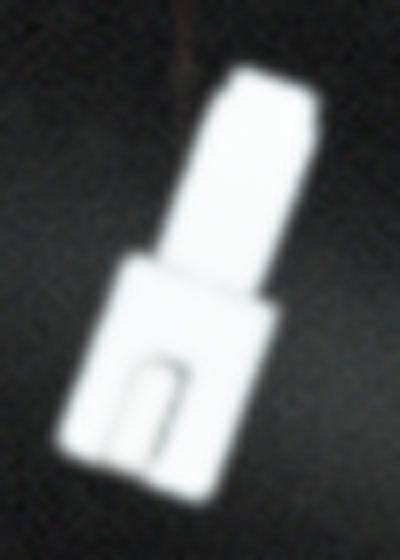

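View pics/cb.png

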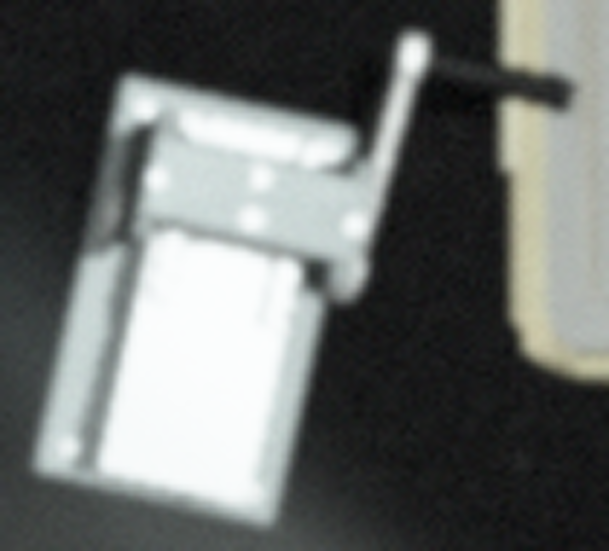

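Crops, in crop pixels:
- **Gauge (×8):** plate corners are (58,445), (205,500), (280,310) and (125,255). The tip corners are (240,65) and (318,95).
- **Stand (×5.8):** the bed's near corners are (100,468) and (258,505), and the handle runs from (415,55) to its end at (570,92).

I'll fit both poses.

```bash
cat > fit.py <<'E'
from h import *
from bench import cams
from scipy.optimize import least_squares
cal=cams.calibration("top")
def fit(obj,px,f,off):
    px=(np.array(px)+.5)/f-.5+off; obj=np.array(obj)/1000
    W=lambda q:np.c_[obj[:,:2]@np.array([[np.cos(q[2]),np.sin(q[2])],[-np.sin(q[2]),np.cos(q[2])]])+q[:2],obj[:,2]]
    r=least_squares(lambda q:(np.array([world2pix(cal,w) for w in W(q)])-px).ravel(),[.5,.1,-.2],loss="soft_l1")
    print(r.x,"res px\n",np.round(np.array([world2pix(cal,w) for w in W(r.x)])-px,2)); return r.x
# gauge frame: grip point in xy, z from worktop
fit([(-20,23,7),(-20,-23,7),(40,-23,7),(40,23,7),(102,12,7),(102,-12,7)],
    [(58,445),(205,500),(280,310),(125,255),(240,65),(318,95)],8,(250,240))
fit([(-100,30,65),(-100,-30,65),(85,-118,65),(83,-57,68)],
    [(100,468),(258,505),(570,92),(415,55)],5.8,(365,220))
E
python3 fit.py
```

```text
[ 0.46169428  0.29648005 -0.34643658] res px
 [[ 0.1  -0.08]
 [ 0.01 -0.09]
 [-0.4  -0.3 ]
 [ 0.72 -0.26]
 [-0.05  0.48]
 [-0.29  0.28]]
[ 0.53556032 -0.01283728 -0.20224628] res px
 [[ 0.18  0.53]
 [-0.94 -0.18]
 [ 0.12 -1.03]
 [ 0.43  0.47]]
```

```bash
cat >> h.py <<'E'
from scipy.spatial.transform import Rotation as Rn
def down(yaw,spin=0): # tool y along heading 'yaw' y-axis; spin about tool z extra
    return (Rn.from_euler("z",yaw+spin)*Rn.from_matrix(np.diag([-1.,1,-1]))).as_rotvec()
E
python3 - <<'E'
from bench import bot, claw, kinematics, monitor, cams, order
from h import *
print(pix2world(cams.calibration("top"),np.array([198.5,299.5])/5.8-.5+[365,220],.006))
w=cams.calibration("wrist");T=w["world_from_camera"];s=monitor.read_state()
Rt=Rn.from_rotvec(s["tool_rot"])
print("cam in tool",Rt.inv().apply(T[:3,3]-s["ee_pos"]),"view",Rt.inv().apply(-T[:3,2]),w["mtx"][0,0])
S=np.array([.5356,-.0128]);y=-.20
c,sn=np.cos(y),np.sin(y);P=lambda a,b,z:[S[0]+c*a-sn*b,S[1]+sn*a+c*b,z]
for n,p,o in [("home",P(-70,0,0),0)]: pass
for nm,p,o in [("gauge",[.4617,.2965,.018],down(-.346)),("gauge up",[.4617,.2965,.2],down(-.346)),("home",P(-.07,0,.083),down(y)),("pre",P(-.15,0,.09),down(y)),
  ("crank+",P(.085,-.088,.046),down(y,np.pi/2)),("crank-",P(.085,-.088,.046),down(y,-np.pi/2)),("top+",P(0,-.088,.105),down(y,np.pi/2)),("top-",P(0,-.088,.105),down(y,-np.pi/2)),("look",P(-.06,0,.30),down(y))]:
    q=kinematics.inverse_kinematics(p,o); print(nm,np.round(p,3),None if q is None else np.round(q,2))
E
```

```text
[ 0.51045208 -0.00819482  0.006     ]
cam in tool [ 0.08188641  0.00071057 -0.14145834] view [-3.19304287e-01  4.17950973e-04  9.47652150e-01] 371.06822101426707
gauge [0.462 0.296 0.018] [-0.69  0.58  0.03  1.97 -0.03  0.59  0.59]
gauge up [0.462 0.296 0.2  ] [-0.73  0.34  0.08  1.81 -0.03  1.    0.59]
home [0.467 0.001 0.083] [-0.31  0.38  0.25  2.13 -0.15  0.64  1.42]
pre [0.389 0.017 0.09 ] [-0.42  0.27  0.28  2.3  -0.13  0.59  1.34]
crank+ [ 0.601 -0.116  0.046] [-0.56  0.93  1.14  1.84 -0.98  1.07 -2.36]
crank- [ 0.601 -0.116  0.046] [-0.26  0.67  0.56  1.82 -0.48  0.79  0.34]
top+ [ 0.518 -0.099  0.105] [-0.66  0.69  1.15  2.01 -0.78  0.97 -2.45]
top- [ 0.518 -0.099  0.105] [-0.36  0.48  0.62  1.99 -0.38  0.79  0.28]
look [ 0.477 -0.001  0.3  ] [-0.53  0.13  0.48  1.84 -0.06  1.19  1.34]
```

The base midline agrees with the fitted stand pose to 0.5 mm, and every pose is reachable. Next I grasp the gauge, carry it to above the insert position and look with the wrist camera.

```bash
cat > s.py <<'E'
from bench import bot, claw, kinematics, monitor, cams, order
from h import *
S=np.array([.5356,-.0128]);Y=-.20
def P(a,b,z):
    c,s=np.cos(Y),np.sin(Y);return np.array([S[0]+c*a-s*b,S[1]+s*a+c*b,z])
def inst(p):
    c,s=np.cos(Y),np.sin(Y);d=np.asarray(p)[:2]-S;return np.array([c*d[0]+s*d[1],-s*d[0]+c*d[1],p[2]])
E
python3 - <<'E'
from s import *
bot.move_ptp([.4617,.2965,.13],down(-.346))
bot.movel([.4617,.2965,.018],velocity=.1)
claw.grab(45)
s=monitor.read_state();print(s["t"],s["grip_width"],s["grasp_force"],s["ee_pos"])
bot.movel([.4617,.2965,.15],velocity=.15)
bot.move_ptp(P(-.165,0,.15),down(Y))
cv2.imwrite("pics/w1.png",cams.camera("wrist"))
np.save("w1.npy",cams.calibration("wrist")["world_from_camera"])
s=monitor.read_state();print(s["t"],s["grip_width"],s["grasp_force"],s["ee_pos"],s["force"])
E
```

```text
3.275 0.01322552927032976 44.702587723731995 [0.46180744 0.29661531 0.01817176]
5.475 0.013347275819350576 44.130470752716064 [0.37493167 0.02109467 0.15008823] [-0.38334022  0.19343199 -1.32539748]
```

View pics/w1.png

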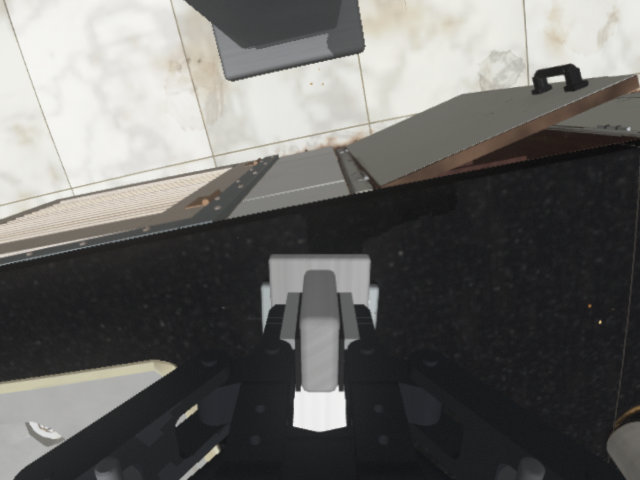

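The wrist view shows the tab centred between the pads at (320,330) with the plate square to the fingers. The camera faces back towards the robot and doesn't see the stand, so I lower the gauge over the bed and check its alignment with the top camera.

```bash
python3 - <<'E'
from s import *
bot.movel(P(-.150,0,.0865),velocity=.12)
i=cams.camera("top");cv2.imwrite("pics/top1.png",i)
cv2.imwrite("pics/c1.png",cv2.resize(i[220:320,360:460],None,fx=6,fy=6,interpolation=cv2.INTER_CUBIC))
s=monitor.read_state();print(s["t"],inst(s["ee_pos"]),s["force"])
cal=cams.calibration("top")
for nm,p in dict(ribR=P(-.03,-.0185,.072),ribL=P(-.03,.0185,.072),ribRo=P(-.03,-.03,.072),ribLo=P(-.03,.03,.072),tip=P(-.048,0,.0755),bedR=P(-.1,-.03,.065),bedL=P(-.1,.03,.065)).items(): print(nm,(world2pix(cal,p)-[360,220]+.5)*6-.5)
E
```

```text
6.2167 [-0.14976242  0.00029499  0.0869558 ] [-0.09676879 -0.18279475 -0.99016157]
ribR [302.04827814 332.09954599]
ribL [205.03902312 311.41721887]
ribRo [332.22221307 338.532563  ]
ribLo [174.90996401 304.99366628]
tip [245.014559   369.12239842]
bedR [291.82585956 521.17049381]
bedL [134.9815166  487.55381654]
```

View pics/c1.png

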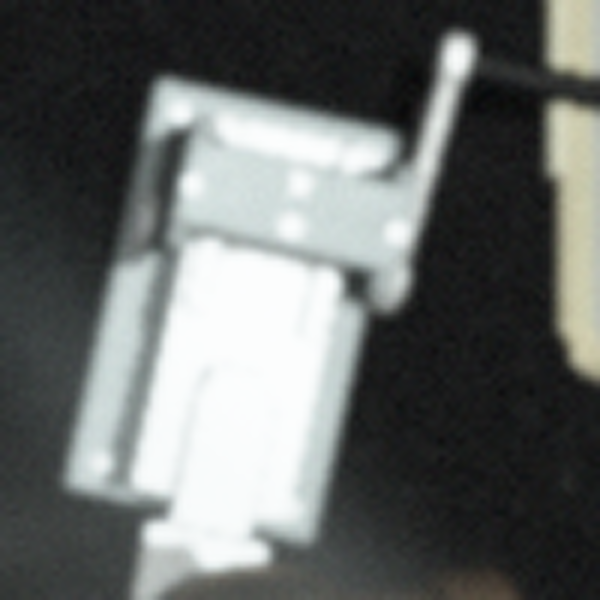

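The blade lies roughly on the bed midline, with its tip near (240,370), but the bed is overexposed. I'll stretch the contrast for a finer check.

```bash
python3 - <<'E'
import cv2,numpy as np
i=cv2.imread("pics/top1.png")[255:315,375:425].min(2).astype(float)
i=np.clip((i-215)/40*255,0,255).astype(np.uint8)
cv2.imwrite("pics/c2.png",cv2.resize(i,None,fx=10,fy=10,interpolation=cv2.INTER_CUBIC))
E
```

```text
(no output)
```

View pics/c2.png

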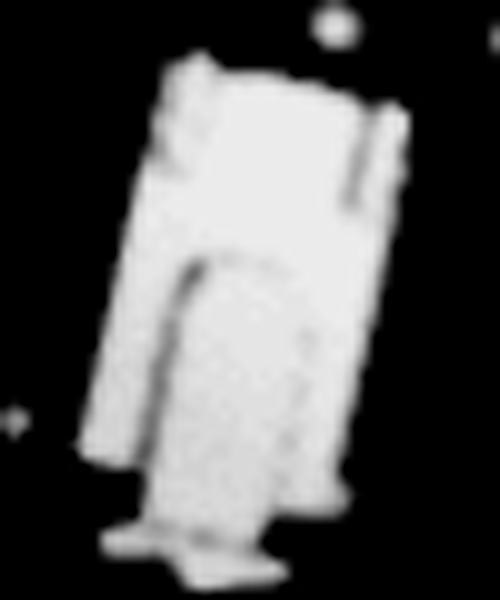

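Bed edges at row 400 are about 92 and 352, and blade edges about 158 and 297. Allowing for parallax, the blade is centred to within about 1 mm, so I insert until the shoulder makes contact.

```bash
python3 - <<'E'
from s import *
def rep(n): s=monitor.read_state();print(n,round(s["t"],2),np.round(inst(s["ee_pos"]),4),np.round(s["force"],1),s["grip_width"])
r=bot.movel(P(-.085,0,.0855),velocity=.06,stop_force=10);rep(r)
if not r:
    r=bot.movel(P(-.060,0,.0848),velocity=.025,stop_force=9);rep(r)
cv2.imwrite("pics/top2.png",cams.camera("top"))
E
```

```text
False 7.45 [-0.0855 -0.      0.0855] [-1.   0.1 -1.8] 0.013288155207440812
True 8.1 [-0.0713 -0.0001  0.0845] [ 0.9 -0.  -1.8] 0.013130362853700535
```

It stopped at stand x = -71 mm, against about -70 expected. Next I lower to the bed, push again and release.

```bash
python3 - <<'E'
from s import *
def rep(n): s=monitor.read_state();print(n,round(s["t"],2),np.round(inst(s["ee_pos"]),4),np.round(s["force"],1),s["grip_width"])
p=inst(monitor.read_state()["ee_pos"])
r=bot.movel(P(p[0],0,.078),velocity=.02,stop_force=5);rep(r)
p=inst(monitor.read_state()["ee_pos"])
r=bot.movel(P(-.060,0,p[2]),velocity=.02,stop_force=10);rep(r)
i=cams.camera("top")
claw.let_go();bot.hold(.2);rep("open")
bot.movel(P(-.073,0,.20),velocity=.15);rep("up")
i=cams.camera("top");cv2.imwrite("pics/top3.png",i)
i=cams.camera("scene");cv2.imwrite("pics/scene3.png",cv2.resize(i[205:295,350:450],None,fx=6,fy=6,interpolation=cv2.INTER_CUBIC))
E
```

```text
True 8.38 [-0.0713 -0.0001  0.0827] [-2.   0.3  6.3] 0.013406521687831687
True 8.65 [-0.0713 -0.0001  0.0827] [-1.4 -1.5  7.8] 0.013380739691410981
open 9.59 [-0.072  -0.0003  0.0822] [0.1 0.1 0.5] 0.08524371753653608
up 10.53 [-7.350e-02 -1.000e-04  1.993e-01] [-0.5  0.3 -0.6] 0.08496182031172464
```

View pics/scene3.png

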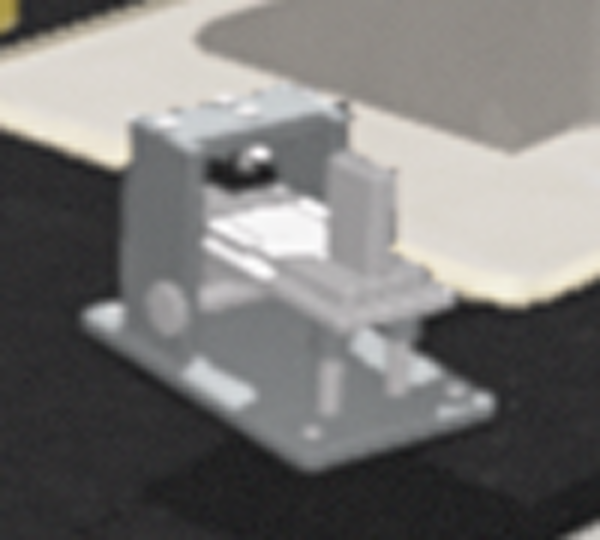

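The scene view shows the gauge flat on the bed, with the tab upright at about (360,210) and the blade under the bridge. I'll check its depth and centring from above.

```bash
python3 - <<'E'
from s import *
i=cv2.imread("pics/top3.png");cal=cams.calibration("top")
a=i[255:315,375:425];b=np.clip((a.min(2).astype(float)-200)/55*255,0,255).astype(np.uint8)
f=lambda m:cv2.resize(m,None,fx=8,fy=8,interpolation=cv2.INTER_CUBIC)
cv2.imwrite("pics/c3.png",np.hstack([f(a),cv2.cvtColor(f(b),cv2.COLOR_GRAY2BGR)]))
for nm,p in dict(plRL=P(-.09,.023,.072),plRR=P(-.09,-.023,.072),plFL=P(-.03,.023,.072),plFR=P(-.03,-.023,.072),bedL=P(-.1,.03,.065),bedR=P(-.1,-.03,.065),tabR=P(-.086,0,.117),tabF=P(-.054,0,.117)).items(): print(nm,np.round((world2pix(cal,p)-[375,255]+.5)*8-.5))
E
```

```text
plRL [ 94. 342.]
plRR [255. 376.]
plFL [138. 132.]
plFR [299. 166.]
bedL [ 60. 370.]
bedR [269. 415.]
tabR [198. 353.]
tabF [222. 237.]
```

View pics/c3.png

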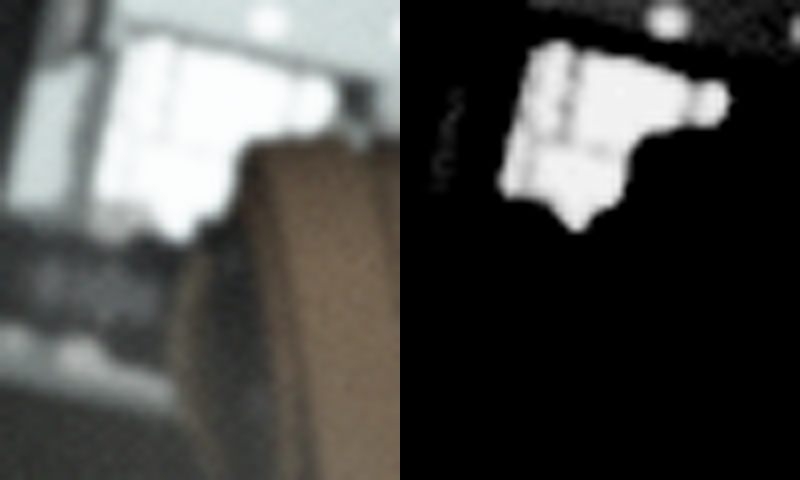

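The shoulder line at about (135–215, 135–150) matches the predicted home line at (138,132)–(299,166), and the gauge is centred. Now the lever: I grip the handle from above and follow its arc.

```bash
python3 - <<'E'
from s import *
def rep(n): s=monitor.read_state();print(n,round(s["t"],2),np.round(inst(s["ee_pos"]),4),np.round(s["force"],1),round(s["grip_width"],4),round(s["grasp_force"],1))
o=down(Y,-np.pi/2)
bot.move_ptp(P(.085,-.089,.19),o)
r=bot.movel(P(.085,-.089,.046),velocity=.1,stop_force=12);rep(r)
if not r:
    claw.grab(30);rep("grab")
    if .010<monitor.read_state()["grip_width"]<.018:
        for th in np.linspace(0,1.22,11)[1:]:
            f=.35+th;bot.movel(P(.09*np.cos(f),-.089,.034+.09*np.sin(f)-.019),velocity=.05)
            if th>.3: rep(round(th,2))
        bot.hold(.6);rep("end")
        i=cams.camera("scene");cv2.imwrite("pics/scene4.png",i[150:320,270:500].repeat(3,0).repeat(3,1))
E
```

```text
False 13.28 [ 0.0855 -0.089   0.0466] [ 0.1 -0.4  0. ] 0.0853 0.0
grab 13.93 [ 0.082  -0.089   0.0456] [-10.    3.6   9.4] 0.0126 29.1
0.37 15.03 [ 0.067  -0.0886  0.0747] [-4.6  1.9 -8.8] 0.0128 29.4
0.49 15.4 [ 0.0605 -0.0886  0.0826] [-0.4  3.9 -6.8] 0.0127 29.5
0.61 15.77 [ 0.0531 -0.0885  0.0898] [ 2.9  5.1 -4.3] 0.0129 29.4
0.73 16.13 [ 0.045  -0.0883  0.096 ] [ 4.5  5.  -2.5] 0.0127 29.3
0.85 16.5 [ 0.0366 -0.0882  0.1014] [7.3 5.2 1.5] 0.0127 29.2
0.98 16.87 [ 0.0278 -0.088   0.1056] [9.5 4.7 6.2] 0.0126 29.4
1.1 17.23 [ 0.0176 -0.0879  0.1081] [ 9.1  6.7 11.5] 0.013 30.1
1.22 17.6 [ 0.0067 -0.0877  0.109 ] [ 8.4  6.1 16.8] 0.0127 31.1
end 18.2 [ 0.0069 -0.0877  0.109 ] [ 8.4  7.5 16.9] 0.013 31.1
```

View pics/scene4.png

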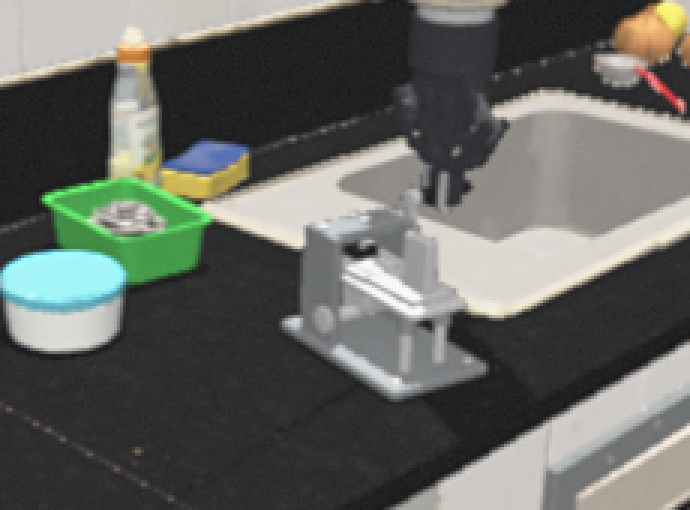

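The gripper holds the lever almost upright and the gauge is in place. The TCP is about 7–9 mm short of vertical because of compliance and a slight stand offset, so I push it over a little and take off the vertical load.

```bash
python3 - <<'E'
from s import *
def rep(n): s=monitor.read_state();print(n,round(s["t"],2),np.round(inst(s["ee_pos"]),4),np.round(s["force"],1),round(s["grip_width"],4),round(s["grasp_force"],1))
for x,z in [(-.005,.109),(-.010,.110)]:
    bot.movel(P(x,-.089,z),velocity=.03);bot.hold(.4);rep((x,z))
i=cams.camera("scene");cv2.imwrite("pics/scene5.png",i)
E
```

```text
(-0.005, 0.109) 19.02 [-0.0018 -0.0876  0.1105] [ 6.3  7.9 -1.3] 0.0128 30.3
(-0.01, 0.11) 19.73 [-0.0076 -0.0875  0.111 ] [ 5.4  8.6 -4.9] 0.0125 29.7
```

```bash
python3 - <<'E'
from s import *
def rep(n): s=monitor.read_state();print(n,round(s["t"],2),np.round(inst(s["ee_pos"]),4),np.round(s["force"],1),round(s["grip_width"],4),round(s["grasp_force"],1))
bot.movel(P(-.0055,-.089,.109),velocity=.03);bot.hold(.5);rep("fin")
i=cams.camera("scene");cal=cams.calibration("scene")
cv2.imwrite("pics/scene6.png",cv2.resize(i[200:290,360:440],None,fx=6.6,fy=6.6,interpolation=cv2.INTER_CUBIC))
f=lambda p:np.round((world2pix(cal,p)-[360,200]+.5)*6.6-.5)
for th in(1.09,1.22,1.35): print(th,f(P(.09*np.cos(.35+th)-.002,-.053,.034+.09*np.sin(.35+th))))
print("bridge",f(P(-.004,.042,.112)),f(P(-.004,-.042,.112)),f(P(.03,.042,.112)),"tabtop front/rear at lifted home",f(P(-.056,0,.126)),f(P(-.088,0,.126)))
E
```

```text
fin 20.58 [-0.0026 -0.0876  0.1107] [5.  8.3 4. ] 0.0128 30.7
1.09 [303. 105.]
1.22 [322. 112.]
1.35 [341. 122.]
bridge [130. 188.] [302. 147.] [ 78. 162.] tabtop front/rear at lifted home [305. 174.] [361. 201.]
```

View pics/scene6.png

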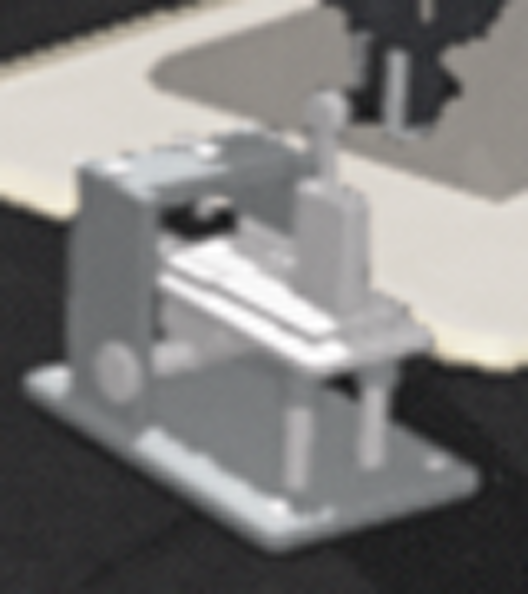

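The lever end is at (327,108), against (322,112) predicted for straight up. The tab edge at (305,182) matches the lifted home position, so I hand in.

```bash
python3 -c "
from bench import order
print(order.close_job())"
```

```text
the job is handed in; nothing more can be done
None
```

I handed the job in at about 20.6 s with the gauge home in the gap, released and nipped under the foot, and the robot holding the lever upright; I judged this from camera and arm readings, and the hand-in returned no verdict.

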